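Stow the marble slab under the low riser

TASK

Push the green marble slab along the table with your fingertips and slide it under the low black riser, one of its longer edges first, until it is fully home: its far edge flat against the brass back stop. Keep the slab flat on the table the whole way, never lifting or tipping it, and leave the cups on the riser and all the other pieces where they stand.

Things in the scene. Friction and masses are not known exactly. Their poses are not given: they have to be found in the camera images.
- slab: Green marble slab to be stowed, a flat plate 96 mm long (its x axis), 120 mm wide (its y axis) and 22 mm thick, 0.5 to 0.9 kg, loose, lying flat on the table. Origin at the centre of its underside. It starts clear in front of the riser, a 120 mm edge facing the opening, its x axis within 40 degrees of the riser's.
- riser: Low black steel riser fixed to the table, a flat bridge on two side walls, open towards its own -x side (roughly the robot). Origin on the table midway between the walls; x points straight in, y left, z up. Front edge at x = -46 mm, back edge at +100. Opening 150 mm wide, headroom 28 mm, top 38 mm above the table, 166 mm wide; foot flanges 3 mm high make it 202 mm wide.
- riser_stop (a point): Middle of the front face of the brass back-stop bar (14 mm high, across the whole opening) inside the riser, on the table, 84 mm behind the front edge; axes as the riser's. With the slab home against it the slab's origin lies 48 mm before this point (-x) and the slab's near edge stands 12 mm out in front of the riser.
- onyx_cup: pale cream onyx candle cup, 62 mm across, 60 mm tall, standing on the riser's top; origin at the centre of its underside
- amber_cup: amber-brown onyx candle cup, 56 mm across, 45 mm tall, standing on the riser's top; origin at the centre of its underside
- compote: cream onyx candle bowl on a stem, 104 mm across, 105 mm tall, on the table; origin at the centre of its underside
- vase: amber-brown stone bud vase, 80 mm across, 120 mm tall, on the table; origin at the centre of its underside
- rose_block: pink stone tea-light block, 75 x 75 mm, 40 mm tall, on the table; origin at the centre of its underside
- black_box: black marble box, 102 x 67 mm, 57 mm tall, on the table; origin at the centre of its underside
- water: clear water bottle with a green cap, 64 mm across, 200 mm tall, on the table; origin at the centre of its underside
There are look-alikes about, which are no part of the job. Of the things like the slab, leave any that is purple; of the rest the larger one is meant.

How it is judged:
By the outcome, as a careful person would: the job done as asked, in the order asked, and still so for the second after the job is handed in, with the robot touching nothing.
It also fails if it takes over 58 s, if anything falls off the work surface, if the arm or the gripper's body presses on something with over 40 N, if the wrist force passes 120 N, or if a joint passes its speed limit or range.

ROBOT

A 6-joint arm with a two-finger parallel gripper is mounted at the origin on the work surface. World frame = base frame: x ahead of the robot, y to its left, z up, the work surface at z = 0. Lengths are in m, angles in rad, forces in N, time in s.
With the tool pointing down it reaches from about 0.275 to 0.875 m from the base axis. Payload 12.5 kg.
Tool frame: the origin (TCP) lies at the very end of the fingers, on their centre line; the grasp point (between the pads) lies 19 mm behind it; z points along the fingers, y is the line along which they close (so a half turn about z gives the same grasp; the last joint's range is limited). The gripper opens to 85 mm and grips with 20 to 120 N. Pads are 22 mm wide; open, the fingers measure 114 mm over their backs; the gripper's body (76 mm by 85 mm) begins 54 mm behind the grasp point. The pads swing forward as they close: fully open they stand 13 mm farther back than shut.
Start: joints at [1.235, 0.351, 1.652, -0, 1.139, -0.085], TCP at [0.136, 0.533, 0.208] pointing down, gripper open.
Joint ranges: [-2.75, 2.75], [-0.79, 2.1], [0.01, 2.65], [-1.57, 4.71], [0.07, 3.14], [-2.87, 2.87]. Speed limits (rad/s): [2.22, 2.22, 2.79, 3.14, 3.14, 3.14].

INTERFACE

Orientations are given as a 3x3 rotation matrix whose columns are the frame's x, y, z axes.
In Python, from bench import manip gives the robot as it stands. Calls block until the motion is done:
- manip.move_ptp(position, orientation): joint-space move of the TCP to a pose.
- manip.move_l(position, attitude=None, max_speed=0.15): straight line of the TCP; attitude=None keeps the orientation; max_speed is the mean speed in m/s.
- manip.move_j(angles): joint-space move.
- manip.set_gripper(opening, effort=None): opening from 0.0 (shut) to 1.0 (fully open); effort is the grip in N (None keeps the last); returns when the fingers have stopped.
- manip.dwell(seconds).
- manip.inverse_kinematics(position, orientation): joint angles nearest the present ones, or None.
- manip.grab_frame(name): name is "scene" or "side" or "wrist"; returns (picture, depth): 420x560x3 uint8, red, green, blue; 420x560 float32, m along the optical axis (not along the pixel's ray), 0 where there is no reading.
- manip.get_calibration(name): a dict with "camera_matrix" (3x3 intrinsics, pixels), "R" (3x3) and "t" (3): a world point X has camera coordinates R X + t. Camera axes: x right, y down, z forward; pixel columns grow to the right and rows downward; lengths in m; the calibration is good to about 2 mm. A picture is of the moment at which its call begins: read the wrist's pose just before it. get_calibration takes no time and is no camera call; for the wrist camera it gives the pose at the moment of the call.
A pose or a line that the arm cannot do raises manip.Unreachable and nothing moves.
- manip.sign_off(): hands the job in; it is judged then, once.
Trained networks look in the newest picture that a camera, given by its name, has taken for a name from the list of things; names that differ only in an ending like _2 or _b are one class to them, and where a whole thing is asked for, a point or a joint stands for the part that bears it (a point fixed in the world has none). Each returns a list of dicts, best first, with "confidence" (0 to 1); they miss things now and then, are a little off and sometimes report something else, mostly with a low value. They report only what shows in the picture. A call takes as long as a camera call. They do not tell look-alikes from the thing itself.
- manip.look_for(camera, name): "at" ([x, y, z] in m, in world coordinates, good to about 4 mm: the middle of the surface that is visible of it).
Readings, each from a call of its own:
- manip.current_time(): time.
- manip.current_qpos(): joint angles.
- manip.current_joint_vel(): joint speeds.
- manip.current_joint_torque(): joint torques, N m.
- manip.current_ee_pos(): TCP position.
- manip.current_tcp_rot(): TCP orientation.
- manip.current_force(): force on the tool from outside, world axes, zero at the start.
- manip.current_ft_torque(): the same for the moment, N m.
- manip.current_grip_width(): opening from 0.0 (shut) to 1.0 (fully open).
- manip.current_grip_force(): force on a finger pad.
Only numpy, scipy, OpenCV 4.12 (cv2) and the standard library are available. Lean on these libraries where they do the work, as an engineer would, in place of code of your own. Each camera call takes 0.05 s, during which the arm holds its last target. There are 200 camera calls.

## Working session

There is one attempt and no reset: what is moved stays moved. The work goes in short steps, each a Python script; the robot and the scene stay as the last script left them, time stands still between calls to the robot, and variables do not carry over. Pictures are saved under pics/ and viewed, at most 10 in all, crops included, and the job is handed in when it is done.

```bash
mkdir -p pics; ls; python3 - <<'E'
from bench import manip
import cv2,numpy as np
for c in ("scene","side"):
    p,d=manip.grab_frame(c); cv2.imwrite(f"pics/{c}0.png",p[:,:,::-1]); np.savez(f"{c}0.npz",p=p,d=d,**{k:np.array(v) for k,v in manip.get_calibration(c).items()})
    for n in ("slab","riser","onyx_cup","amber_cup","compote","vase","rose_block","black_box","water"):
        print(c,n,[(np.round(r["at"],3).tolist(),round(r["confidence"],2)) for r in manip.look_for(c,n)])
print(manip.current_time())
E
```

```text
pics
scene slab [([0.482, 0.065, 0.022], 0.86), ([0.556, -0.165, 0.022], 0.78), ([0.357, -0.049, 0.015], 0.7)]
scene riser [([0.689, 0.057, 0.037], 0.81)]
scene onyx_cup [([0.746, 0.126, 0.09], 0.73)]
scene amber_cup [([0.741, 0.052, 0.085], 0.98)]
scene compote [([0.583, 0.376, 0.1], 0.84)]
scene vase [([0.622, -0.411, 0.067], 0.79)]
scene rose_block [([0.458, -0.37, 0.04], 0.58)]
scene black_box [([0.443, 0.357, 0.051], 0.6)]
scene water [([0.727, 0.318, 0.101], 0.84), ([0.742, 0.053, 0.084], 0.58)]
side slab [([0.547, -0.171, 0.02], 0.75), ([0.471, 0.068, 0.02], 0.74), ([0.351, -0.053, 0.018], 0.62)]
side riser [([0.682, 0.04, 0.041], 0.6)]
side onyx_cup [([0.736, 0.123, 0.097], 0.82)]
side amber_cup [([0.726, 0.047, 0.082], 0.92)]
side compote [([0.574, 0.369, 0.094], 0.59)]
side vase [([0.599, -0.423, 0.07], 0.63)]
side rose_block [([0.448, -0.373, 0.04], 0.69)]
side black_box [([0.428, 0.348, 0.051], 0.84)]
side water [([0.71, 0.316, 0.104], 0.97)]
1.0
```

View pics/scene0.png

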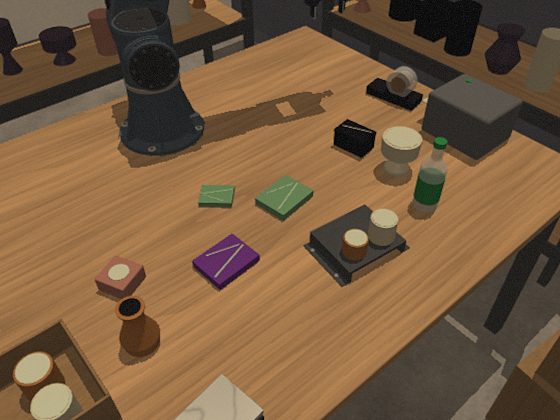

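View pics/side0.png

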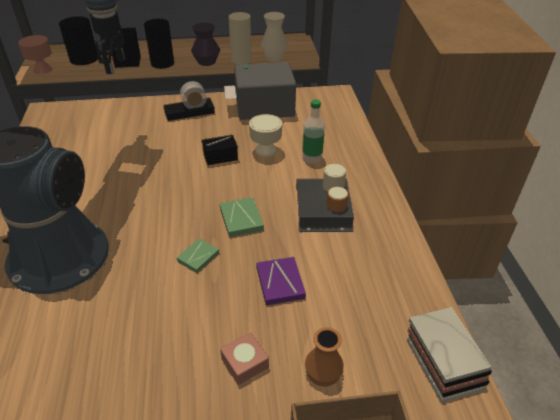

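Slab candidates in the scene image are large green at (285,197), purple at (226,261) and small green at (217,196). The one meant is the large green at (285,197), since it is not purple and is the larger of the two greens. The riser is at (357,242). I'll confirm with a crop and measure.

```bash
cat > h.py <<'E'
import numpy as np,cv2
def cloud(d,K,R,t):
    v,u=np.mgrid[:d.shape[0],:d.shape[1]]
    P=np.stack([(u-K[0,2])/K[0,0]*d,(v-K[1,2])/K[1,1]*d,d],-1)
    return (P-t)@R
def rect(X,m,label):
    m=cv2.morphologyEx(m.astype(np.uint8),cv2.MORPH_OPEN,np.ones((3,3)))
    n,l,s,c=cv2.connectedComponentsWithStats(m)
    for i in range(1,n):
        if s[i,4]<150: continue
        q=X[l==i]; (cx,cy),(w,h),a=cv2.minAreaRect((q[:,:2]*1000).astype(np.float32))
        print(label,"c",round(cx,1),round(cy,1),"wh",round(w,1),round(h,1),"ang",round(a,1),"z",np.round(np.percentile(q[:,2],[10,50,90]),4),"px",c[i].round(),s[i,4])
E
python3 - <<'E'
import numpy as np,cv2
from h import *
for c in ("scene","side"):
    f=np.load(f"{c}0.npz"); p=f["p"].astype(int); X=cloud(f["d"],f["camera_matrix"],f["R"],f["t"])
    r,g,b=p[...,0],p[...,1],p[...,2]
    ok=f["d"]>0
    z=X[...,2]
    tab=ok&(abs(X[...,0]-.5)<.3)&(abs(X[...,1])<.3)&(abs(z)<.012); print("table z",np.median(z[tab]),z[tab].std())
    rect(X,ok&(g>r+8)&(g>b+8)&(z>.015)&(z<.035)&(abs(X[...,1])<.25)&(X[...,0]<.62),c+" green")
    rect(X,ok&(z>.031)&(z<.046)&(X[...,0]>.55)&(X[...,0]<.85)&(abs(X[...,1]-.06)<.17),c+" riser")
f=np.load("scene0.npz")["p"]; cv2.imwrite("pics/crop.png",cv2.resize(f[140:300,170:430,::-1],None,fx=3,fy=3,interpolation=cv2.INTER_CUBIC))
E
```

```text
table z -0.0010311066873208582 0.0021774184705252706
scene green c 472.2 75.2 wh 97.3 125.5 ang 8.4 z [0.018  0.0206 0.023 ] px [284. 195.] 1212
scene riser c 703.9 98.9 wh 168.4 149.8 ang 84.1 z [0.0343 0.0367 0.0393] px [352. 239.] 2264
table z 0.0004397859529334469 0.0021180454113188447
side green c 469.9 77.3 wh 96.1 122.9 ang 9.0 z [0.0196 0.0223 0.0248] px [241. 215.] 1063
side riser c 702.4 103.4 wh 174.2 146.1 ang 83.8 z [0.0354 0.0382 0.0407] px [317. 201.] 1447
```

View pics/crop.png

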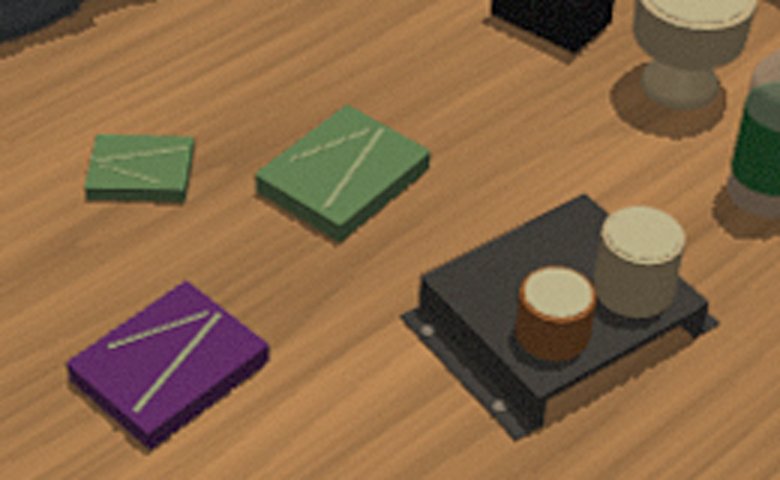

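The crop confirms the three candidates: the large green slab at about (345,170), a smaller green one at (140,165), and the purple one at (170,365). The riser is at crop (560,310). The fits agree with the sizes given (97x125 mm, height 21 mm; riser top 168x148 mm, height 37 mm).

Slab pose is (471,76) mm at +8.7°. Riser origin is about (676,102) mm at -6°. I'll first push from the slab's -y side to centre and align it.

```bash
cat >> h.py <<'E'
RO=np.array([.6763,.102]); RY=np.deg2rad(-6.0)
def ax(a): return np.array([np.cos(a),np.sin(a)]),np.array([-np.sin(a),np.cos(a)])
def rot(a,s=1):  # tool down, tool x along heading a (or opposite)
    x=np.array([np.cos(a),np.sin(a),0])*s; z=np.array([0,0,-1.]); return np.column_stack([x,np.cross(z,x),z])
def look(manip):
    for c in ("scene","side"):
        p,d=manip.grab_frame(c); k=manip.get_calibration(c)
        X=cloud(d,*[np.array(k[i]) for i in ("camera_matrix","R","t")]); p_=p.astype(int); r,g,b=p_[...,0],p_[...,1],p_[...,2]
        rect(X,(d>0)&(g>r+8)&(g>b+8)&(X[...,2]>.012)&(X[...,2]<.035)&(X[...,1]>.0)&(abs(X[...,1])<.25)&(X[...,0]>.4)&(X[...,0]<.75),c+" slab")
        cv2.imwrite(f"pics/{c}_{manip.current_time():.1f}.png",p[:,:,::-1])
E
python3 - <<'E'
from bench import manip
from h import *
manip.set_gripper(0.5,20)
c0=np.array([.471,.076]); a0=np.deg2rad(8.7); c1=np.array([.485,.122]); a1=RY
def tool(s,gap=0):
    c=c0+(c1-c0)*s; a=a0+(a1-a0)*s; return c-ax(a)[1]*(.071+gap), a+np.pi/2
p,h=tool(0,.025); q=manip.current_qpos()
best=None
for s in (1,-1):
    j=manip.inverse_kinematics([*p,.15],rot(h,s)); print(s,j)
    if j is not None and (best is None or abs(j[5])<abs(best[1][5])): best=(s,j)
s_=best[0]
manip.move_ptp([*p,.15],rot(h,s_)); manip.move_l([*p,.004],max_speed=.12)
print("down",manip.current_force(),manip.current_ee_pos())
p,h=tool(0,.003); manip.move_l([*p,.004],max_speed=.06)
for s in np.linspace(0,1,6):
    p,h=tool(s); manip.move_l([*p,.004],rot(h,s_),max_speed=.04); print(np.round(manip.current_force(),1))
p,h=tool(1,.02); manip.move_l([*p,.004],max_speed=.08); manip.move_l([*p,.14],max_speed=.2)
look(manip); print(manip.current_time(),s_)
E
```

```text
1 [-1.34745814e-01  3.09560930e-01  1.87235753e+00 -4.44089210e-16
  9.59674195e-01 -2.86589459e-01]
-1 [-1.34745814e-01  3.09560930e-01  1.87235753e+00 -4.44089210e-16
  9.59674195e-01  2.85500319e+00]
down [ 0.04099059 -0.7548917   0.63558133] [ 0.48591958 -0.01892873  0.00454346]
[ 0.1  0.2 -0.2]
[0.2 0.1 0.1]
[ 0.1 -0.4  0.1]
[-1.6  0.   0.2]
[ 0.6  0.3 -0. ]
[-0.3  0.2  0.2]
scene slab c 472.1 75.3 wh 98.5 124.9 ang 9.1 z [0.0176 0.0205 0.0228] px [284. 196.] 1245
side slab c 469.8 76.7 wh 95.6 128.0 ang 9.3 z [0.0191 0.0224 0.0248] px [241. 216.] 1100
9.1833 1
```

The slab hasn't moved and there was no contact force. I'll check where the tool and fingers actually are before pushing again.

```bash
ls pics; python3 - <<'E'
from bench import manip
from h import *
print(manip.current_ee_pos(),manip.current_tcp_rot().round(3).tolist(),manip.current_grip_width())
a,b=[cv2.imread(f"pics/{f}") for f in sorted(__import__('os').listdir('pics')) if f in("scene_9.1.png","scene_9.2.png","side_9.2.png","side_9.1.png")][:2]
cv2.imwrite("pics/cmp.png",np.hstack([cv2.resize(x[120:300,150:400],(400,288)) for x in(a,b)]))
E
```

```text
crop.png
scene0.png
scene_9.1.png
side0.png
side_9.2.png
[0.47477127 0.03156842 0.13878912] [[0.104, 0.995, -0.002], [0.995, -0.104, 0.0], [-0.0, -0.002, -1.0]] 0.49888944614259206
```

View pics/cmp.png

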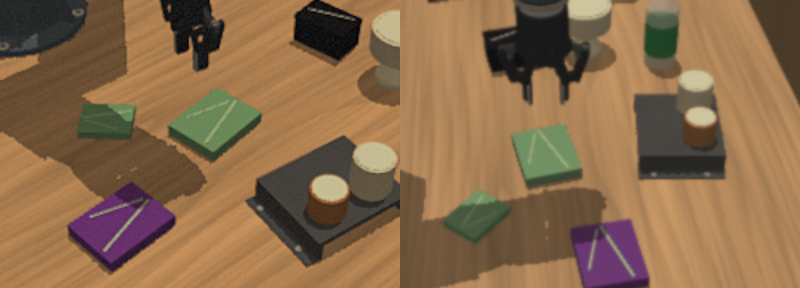

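```bash
python3 - <<'E'
from bench import manip
from h import *
R=manip.current_tcp_rot(); P=manip.current_ee_pos(); out=[]
for n,c in (("scene_9.1","scene"),("side_9.2","side")):
    k=manip.get_calibration(c); im=cv2.imread(f"pics/{n}.png"); s=4
    f=lambda X:(lambda v:(np.array(k["camera_matrix"])@v)[:2]/v[2])(np.array(k["R"])@X+k["t"])
    u=f(P); x0,y0=int(u[0])-50,max(int(u[1])-35,0); im=cv2.resize(im[y0:y0+110,x0:x0+100],None,fx=s,fy=s)
    for Q,col in ((P,(0,0,255)),(P+R[:,1]*.021,(255,255,0)),(P-R[:,1]*.021,(255,255,0)),(P*[1,1,0],(0,255,255))):
        v=(f(Q)-[x0,y0])*s; cv2.circle(im,tuple(int(i) for i in v),4,col,-1)
    out.append(im); print(f(P))
cv2.imwrite("pics/proj.png",np.hstack(out))
E
```

```text
[270.01095655 165.58601864]
[241.8816014  191.06196321]
```

View pics/proj.png

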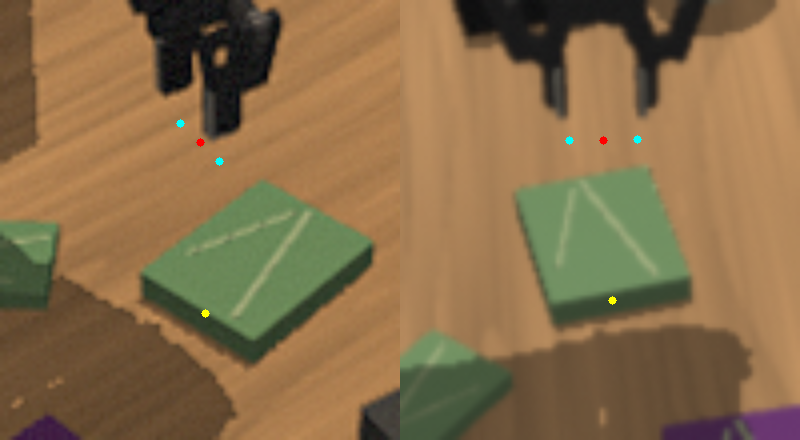

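In the picture the fingertips (side view, about (555,110) and (645,110)) sit well above the projected TCP (603,140), roughly 20 mm. So at half opening the tips passed just above the slab. I'll find the real tip height with a guarded touch on the table beside the slab, then repeat the push.

```bash
python3 - <<'E'
from bench import manip
from h import *
c0=np.array([.471,.076]); a0=np.deg2rad(9.0); c1=np.array([.485,.122]); a1=RY
def tool(s,gap=0):
    c=c0+(c1-c0)*s; a=a0+(a1-a0)*s; return c-ax(a)[1]*(.071+gap), a+np.pi/2
p,h=tool(0,.025)
manip.move_ptp([*p,.08],rot(h)); manip.move_l([*p,.006],max_speed=.12); manip.dwell(.1)
f0=manip.current_force(); z=.006
while z>-.022:
    z-=.002; manip.move_l([*p,z],max_speed=.03); f=manip.current_force()-f0
    if f[2]>4: break
print("touch z",z,manip.current_ee_pos()[2],f)
if z<=-.022: raise SystemExit
z+=.005; open("z.txt","w").write(str(z))
p,h=tool(0,.003); manip.move_l([*p,z],max_speed=.06)
for s in np.linspace(0,1,6):
    p,h=tool(s); manip.move_l([*p,z],rot(h),max_speed=.04); print(np.round(manip.current_force()-f0,1))
p,h=tool(1,.02); manip.move_l([*p,z],max_speed=.08); manip.move_l([*p,.12],max_speed=.2)
look(manip); print(manip.current_time())
E
```

```text
touch z -0.022000000000000006 -0.022133236249013477 [-0.37334273  0.046766    0.19618166]
```

```bash
python3 - <<'E'
from bench import manip
from h import *
P=manip.current_ee_pos(); print(P,manip.current_grip_width(),manip.current_time()); ims=[]
for c in ("scene","side"):
    p,d=manip.grab_frame(c); k=manip.get_calibration(c)
    X=cloud(d,*[np.array(k[i]) for i in ("camera_matrix","R","t")])
    m=(d>0)&(np.hypot(*(X[...,:2]-P[:2]).transpose(2,0,1))<.07)&(p.sum(-1)<120)&(X[...,2]>.003)&(X[...,2]<.06)
    q=X[m]-P; print(c,len(q))
    R=manip.current_tcp_rot(); l=q@R
    for lo in np.arange(.02,.07,.006):
        s=l[(-l[:,2]>=-0.03+lo-.03)&0==0] if 0 else l[(q[:,2]>=lo)&(q[:,2]<lo+.006)]
        if len(s): print(round(lo+P[2],3),len(s),"x",s[:,0].min().round(3),s[:,0].max().round(3),"y",s[:,1].min().round(3),s[:,1].max().round(3))
    v=np.array(k["camera_matrix"])@(np.array(k["R"])@P+k["t"]); u=(v[:2]/v[2]).astype(int)
    x0,y0=max(u[0]-50,0),max(u[1]-60,0); ims.append(cv2.resize(p[y0:y0+100,x0:x0+100,::-1],(400,400),interpolation=cv2.INTER_CUBIC))
cv2.imwrite("pics/tip.png",np.hstack(ims))
E
```

```text
[ 0.48591046 -0.01881184 -0.02213324] 0.4997208584257176 13.9917
scene 210
-0.002 1 x 0.007 0.007 y -0.024 -0.024
0.004 9 x -0.012 0.036 y -0.024 -0.01
0.01 11 x -0.012 0.003 y -0.026 0.034
0.016 24 x -0.013 0.034 y -0.026 0.036
0.022 16 x -0.011 0.009 y -0.025 0.035
0.028 17 x -0.011 0.007 y -0.024 0.035
0.034 16 x -0.01 0.008 y -0.025 0.035
0.04 14 x -0.012 0.002 y -0.028 0.035
0.046 29 x -0.017 0.006 y -0.039 0.051
side 133
0.01 1 x -0.006 -0.006 y -0.032 -0.032
0.016 4 x -0.009 -0.005 y -0.032 0.02
0.022 3 x -0.008 -0.006 y -0.034 0.021
0.028 7 x -0.012 -0.003 y -0.035 0.021
0.034 4 x -0.012 0.007 y -0.034 0.022
0.04 12 x -0.012 0.005 y -0.041 0.031
0.046 23 x -0.015 0.012 y -0.041 0.05
```

View pics/tip.png

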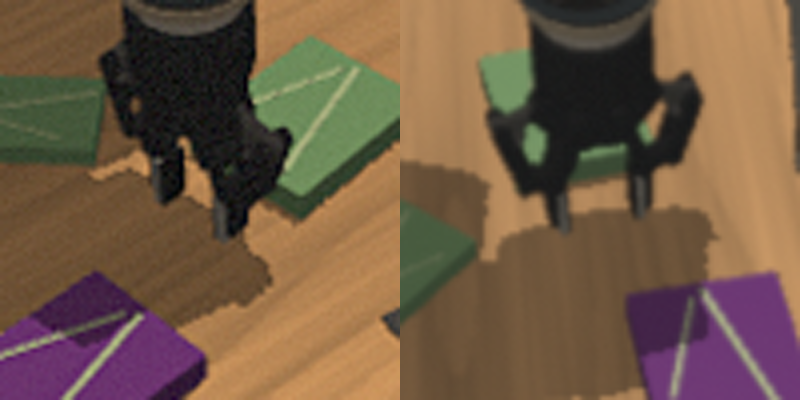

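The tips are still a few mm above the table with the commanded TCP at -22 mm, so the fingers effectively end about 25 mm short of the reported TCP at this opening. I'll continue the guarded descent in 1 mm steps, then push.

```bash
python3 - <<'E'
from bench import manip
from h import *
c0=np.array([.471,.076]); a0=np.deg2rad(9.0); c1=np.array([.485,.122]); a1=RY
def tool(s,gap=0):
    c=c0+(c1-c0)*s; a=a0+(a1-a0)*s; return c-ax(a)[1]*(.071+gap), a+np.pi/2
p,h=tool(0,.025); f0=manip.current_force(); z=-.022; hit=False
while z>-.031 and not hit:
    z-=.001; manip.move_l([*p,z],max_speed=.02); f=manip.current_force()-f0; hit=f[2]>4
print("touch",hit,z,f)
z+=.004; open("z.txt","w").write(str(z))
p,h=tool(0,.003); manip.move_l([*p,z],max_speed=.06)
for s in np.linspace(0,1,6):
    p,h=tool(s); manip.move_l([*p,z],rot(h),max_speed=.04); print(np.round(manip.current_force()-f0,1))
p,h=tool(1,.02); manip.move_l([*p,z],max_speed=.08); manip.move_l([*p,.12],max_speed=.2)
look(manip); print(manip.current_time())
E
```

```text
touch True -0.026000000000000002 [-1.68589513  1.05312468 14.00878406]
[ 1.3 -0.  -1.3]
[ 0.7  0.8 -0.4]
[ 0.6  0.6 -0.7]
[ 1.2  0.4 -0.2]
[ 0.5 -0.7 -0.5]
[ 1.4  0.1 -1. ]
scene slab c 481.9 120.3 wh 124.4 100.0 ang 87.5 z [0.0177 0.0204 0.0229] px [299. 190.] 1220
side slab c 481.1 121.2 wh 122.2 91.7 ang 86.8 z [0.0193 0.0222 0.025 ] px [243. 205.] 978
19.1167
```

The slab moved to (481,121) mm at about -3°, nearly on the riser's axis. Next is the push in from behind along the riser's x axis, stopping short for a look.

```bash
python3 - <<'E'
from bench import manip
from h import *
z=float(open("z.txt").read()); ex,ey=ax(RY)
T=lambda X,zz=z:[*(RO+ex*X),zz]
sg=min((1,-1),key=lambda s:(lambda j:9 if j is None else abs(j[5]))(manip.inverse_kinematics(T(-.285,.1),rot(RY,s))))
manip.move_ptp(T(-.285,.1),rot(RY,sg)); manip.move_l(T(-.285),max_speed=.12); manip.dwell(.05); f0=manip.current_force()
manip.move_l(T(-.258),max_speed=.08)
for X in (-.225,-.19,-.155,-.125,-.105): manip.move_l(T(X),max_speed=.06); print(X,np.round(manip.current_force()-f0,1))
look(manip); print(manip.current_time(),sg,manip.current_ee_pos())
E
ls pics
```

```text
-0.225 [-2.  -0.5  1. ]
-0.19 [-1.2 -0.1  1.4]
-0.155 [-2.6  0.   1. ]
-0.125 [-0.5  0.4  1. ]
-0.105 [-0.8  0.3  2. ]
scene slab c 604.9 103.5 wh 121.7 47.7 ang 81.4 z [0.0183 0.0207 0.0229] px [327. 216.] 477
side slab c 607.6 105.7 wh 121.1 46.4 ang 82.6 z [0.0191 0.0222 0.0248] px [289. 205.] 486
25.4333 -1 [ 0.5719223   0.11299236 -0.02186577]
cmp.png
crop.png
proj.png
scene0.png
scene_19.1.png
scene_25.4.png
scene_9.1.png
side0.png
side_19.1.png
side_25.4.png
side_9.2.png
tip.png
```

```bash
python3 - <<'E'
import cv2,numpy as np
a=cv2.imread("pics/scene_25.4.png")[150:290,240:420];b=cv2.imread("pics/side_25.4.png")[140:280,210:390]
cv2.imwrite("pics/mid.png",np.hstack([cv2.resize(x,(400,311),interpolation=cv2.INTER_CUBIC) for x in(a,b)]))
E
```

```text
(no output)
```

View pics/mid.png

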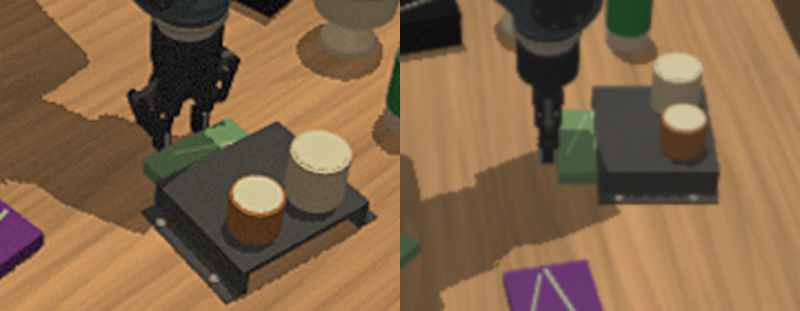

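The slab is entering cleanly between the walls (side crop (575,145)) and the cups stand undisturbed. I'll finish in force-guarded steps.

```bash
python3 - <<'E'
from bench import manip
from h import *
z=float(open("z.txt").read()); ex,ey=ax(RY); T=lambda X,zz=z:[*(RO+ex*X),zz]
f0=manip.current_force(); X=-.105
while X<-.05:
    X+=.004 if X<-.082 else .0015
    manip.move_l(T(X),max_speed=.04); f=manip.current_force()-f0; fx=-f[:2]@ex
    if fx>10: break
print("stop at",X,np.round(f,1),manip.current_time())
for _ in range(2):
    if fx<25: X+=.0008; manip.move_l(T(X),max_speed=.02); f=manip.current_force()-f0; fx=-f[:2]@ex; print(X,np.round(f,1),"moment",np.round(manip.current_ft_torque(),2))
look(manip); print(manip.current_time())
E
ls -t pics|head -2
```

```text
stop at -0.06599999999999996 [-17.5   1.9  12.2] 29.4333
-0.06519999999999997 [-22.2   2.4  14.9] moment [ 0.31  3.43 -0.12]
-0.06439999999999997 [-25.2   3.7  19. ] moment [ 0.35  4.11 -0.17]
30.0333
side_30.0.png
scene_30.0.png
```

Firm contact with almost no yaw moment came at about the expected home position (-66 vs -69 mm). I'll back off and check that the strip left showing is 12 mm and parallel.

```bash
python3 - <<'E'
from bench import manip
from h import *
z=float(open("z.txt").read()); ex,ey=ax(RY); T=lambda X,zz=z:[*(RO+ex*X),zz]
manip.move_l(T(-.066),max_speed=.02); manip.move_l(T(-.11),max_speed=.1); manip.move_l(T(-.16,.14),max_speed=.2); manip.dwell(.1)
look(manip); 
k=manip.get_calibration("wrist"); p,d=manip.grab_frame("wrist")
X=cloud(d,*[np.array(k[i]) for i in ("camera_matrix","R","t")]); q=p.astype(int)
L=(X[...,:2]-RO)@np.column_stack([ex,ey])
g=(d>0)&(q[...,1]>q[...,0]+8)&(q[...,1]>q[...,2]+8)&(X[...,2]>.015)&(X[...,2]<.03)&(L[...,0]>-.12)
rz=(d>0)&(X[...,2]>.033)&(X[...,2]<.044)&(abs(L[...,1])<.075)&(abs(L[...,0])<.09)
for y in np.arange(-.06,.061,.02):
    s=abs(L[...,1]-y)<.008
    a,b=L[g&s][:,0],L[rz&s][:,0]
    if len(a) and len(b): print(round(y,2),"slab near",np.percentile(a,2).round(4),"far vis",np.percentile(a,98).round(4),"riser front",np.percentile(b,1).round(4))
if g.any(): print("slab y",np.percentile(L[g][:,1],[1,99]).round(4))
cv2.imwrite("pics/wrist1.png",p[:,:,::-1])
s=cv2.imread(sorted(__import__("glob").glob("pics/scene_3*"))[-1])[150:290,240:420]
cv2.imwrite("pics/end.png",np.hstack([cv2.resize(p[:,:,::-1],(420,315)),cv2.resize(s,(380,315))])); print(manip.current_time())
E
```

```text
-0.04 slab near -0.0592 far vis -0.0418 riser front -0.0471
-0.02 slab near -0.0593 far vis -0.0426 riser front -0.047
0.0 slab near -0.0592 far vis -0.0419 riser front -0.0469
0.02 slab near -0.0593 far vis -0.0421 riser front -0.0467
0.04 slab near -0.0592 far vis -0.0419 riser front -0.0467
slab y [-0.2832  0.232 ]
32.125
```

View pics/end.png

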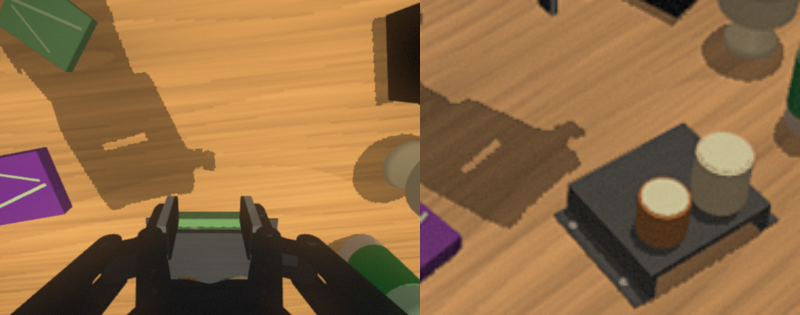

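The wrist view shows only a thin green strip at (210,222), parallel to the riser front. It protrudes 12.2–12.5 mm all along, against a nominal 12.0, so the slab is home and flat against the stop. The scene crop shows the cups in place, and the tool is clear.

```bash
python3 -c "
from bench import manip
print(manip.current_force(),manip.sign_off())"
```

```text
the job is handed in; nothing more can be done
[ 0.18241833 -0.15190234  0.21254849] None
```

I pushed the large green slab under the riser until it stopped firmly against the back stop. About 12 mm of it shows evenly in front, the cups look undisturbed in the last picture, and I handed the job in at about 32 s.

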